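# Lay the nest box on its back for painting

### The job

Tip the bare wooden nest box over backwards with a push, so that it lies on its back on the cork-faced board with its entrance hole facing up. Then push it along the board, still lying on its back, until its roof end sits squared up and touching the wooden stop batten, with the whole box on the board. Only push it: do not pick it up or carry it, leave the glue bottle, the tin and the brush where they are, and finish with the arm clear of everything.

Things in the scene. Friction and masses are not known exactly. Their poses are not given: they have to be found in the camera images.
- house: Bare light-wood nest box, loose, 0.6 to 0.9 kg, standing on the board at first. 100 mm deep (x), 120 wide (y). Origin: centre of its underside; z up through the roof; x from the front (face x = -50, 36 mm hole at z = 118) to the flat back (x = +50). Roof 12 mm thick, 150 wide, sloping down to the front, where it overhangs: front edge at x = -85, z = 156 to 168. Lying on its back, x points down.
- house_mid (a point): Point inside the nest box at house x = 0, y = 0, z = 100 mm, near its centre of mass; about 110 mm above the bench when the box stands, 60 when it lies on its back. Pushed level at the roof's front edge, the box tips about its lower back edge without sliding, and past 25 to 30 degrees falls onto its back by itself. Lying, its base is an upright face 100 mm high.
- roof_a (a point): Point on the upper back edge of the roof (the topmost edge of the standing box, 202 mm above its underside), at house x = 47, y = +70, z = 202 mm. This edge is what meets the stop batten once the box lies on its back.
- roof_b (a point): The same edge at house y = -70 mm.
- board: Painting board screwed to the bench: 460 mm long (x), 220 wide (y), cork-faced top 10 mm above the bench. Origin: centre of its underside, on the bench. A stop batten, 20 mm thick and 35 high from the bench, crosses its +x end, its face at board x = +210. The box starts at board x -125 to -75, back towards the batten within 0.12 rad; once tipped, about 30 to 85 mm remain to the batten.
- stop (a point): Centre of the batten's face that looks at the nest box, at the height of the board's top surface; axes as the board's (x points into the batten, y along its face).
- glue: White plastic glue bottle, 52 mm diameter, 130 mm tall, standing on the bench beside the board. Origin: centre of its underside. Bystander.
- tin: Plain steel paint tin, 66 mm diameter, 75 mm tall, standing on the bench beside the board. Origin: centre of its underside. Bystander.
- brush: Paint brush, about 180 mm long, lying on the bench beyond the batten end of the board. Origin: middle of its length, underside. Bystander.
There are look-alikes about, which are no part of the job. What is meant by the house is not pink, and is the larger of those in its own colour.

How it is judged (in metres and radians):
On the way, in this order (a step that is already met when the one before it is completed fails the run):
1. the nest box lies on its back on the board, at rest, not yet against the batten (angle between house's own x axis and vertical above 3.02 rad and height (world z) of house_mid below 0.075 m and linear speed of house below 0.02 m/s and angular speed of house below 0.1 rad/s and y of house_mid in the frame of board between -0.035 and 0.035 m and x of house_mid in the frame of stop below -0.112 m), for 0.2 s.
2. the lying nest box is pushed up to the batten, roof edge touching along its width (angle between house's own x axis and vertical above 3.02 rad and height (world z) of house_mid below 0.075 m and x of roof_a in the frame of stop between -0.006 and 0.004 m and x of roof_b in the frame of stop between -0.006 and 0.004 m), for 0.2 s.
At the end, for the whole second after the job is handed in: The nest box lies on its back (within 7 degrees) at rest on the board, hole up, both ends of the roof's upper back edge within 6 mm of the batten's face, its centre line within 35 mm of the board's (all of step 2 and linear speed of house below 0.02 m/s and angular speed of house below 0.1 rad/s and y of house_mid in the frame of board between -0.035 and 0.035 m); the robot touches nothing.
It fails at once if the nest box is lifted off the board (height (world z) of house_mid above 0.155 m or (angle between house's own x axis and vertical above 2.8 rad and height (world z) of house_mid above 0.115 m)).
It fails at once if the glue bottle is moved more than 25 mm or knocked over (distance of glue from where it was at the start of the episode above 0.025 m or angle between glue's own z axis and vertical above 0.6 rad).
It fails at once if the tin is moved more than 25 mm or knocked over (distance of tin from where it was at the start of the episode above 0.025 m or angle between tin's own z axis and vertical above 0.6 rad).
It fails at once if the brush is moved more than 25 mm or knocked over (distance of brush from where it was at the start of the episode above 0.025 m).
It also fails if it takes over 45 s, if anything falls off the work surface, if the arm or the gripper's body presses on something with over 40 N, if the wrist force passes 120 N, or if a joint passes its speed limit or range.

### The arm

A 6-joint arm with a two-finger parallel gripper is mounted at the origin on the work surface. World frame = base frame: x ahead of the robot, y to its left, z up, the work surface at z = 0. Lengths are in mm, angles in rad, forces in N, time in s.
With the tool pointing down it reaches from about 325 to 850 mm from the base axis. Payload 15.5 kg.
Tool frame: the origin (TCP) lies on the mounting face of the last link; the fingertips stand 191 mm ahead of it and the grasp point (between the pads) lies 172 mm ahead of it (tip_reach is the distance from the TCP to the fingertips, in mm); z points along the fingers, y is the direction in which the jaws open and shut (so a half turn about z gives the same grasp; the last joint's range is limited). The gripper opens to 91 mm and grips with 3 to 60 N. Pads are 32 mm wide; open, the fingers measure 118 mm over their backs; the gripper's body (76 mm by 178 mm) begins 60 mm behind the grasp point.
Start: joints at [1.044, 0.494, 1.345, -0, 1.302, -0.096], TCP at [260.995, 567.899, 404.715] pointing down, gripper open.
Joint ranges: [-2.91, 2.91], [-0.82, 2.16], [0.22, 2.67], [-1.22, 4.37], [0.12, 2.79], [-3.08, 3.08]. Speed limits (rad/s): [1.89, 1.89, 2.57, 3.01, 3.01, 3.01].

### API

Orientations are given as a unit quaternion [x, y, z, w].
In Python, from plant import get_obs, camera, camera_info, job_done, tip_reach gives the robot as it stands.
- The arm moves only by the tool move_arm, never from a script. Its argument "increments" is a list of rows, each an object with "dr": the turn, a rotation vector about the tool's x, y, z in degrees, a list of three; "dp": the shift along the tool's x, y, z in m, a list of three; "grip": the opening, from 0 (shut) to 1 (fully open). In form: [{"dr": [ax, ay, az], "dp": [tx, ty, tz], "grip": grip}, ...]. A call has 1 to 12 rows; each row shifts and turns the commanded pose from where the row before left it, along the tool's axes as they then stand; what a row does not reach is not made up. A row lasts 1/10 s, in which the tool goes at most 50 mm and 8.59 degrees, less where a joint would pass 70% of its speed; a pose out of reach is approached as far as the arm can. A call is refused whole if a number of a shift passes 0.05 or a number of a turn 8.59, either way. A call with a gripper value outside its range is refused whole. The fingers move at their own pace and stop on an object; "grip_force" is the grip in N (left out, the last holds). Time passes only in rows, so rows that do not move let the fingers close. It gives the time, the measured TCP pose, the force and the opening at its end, in the units of the state.
- get_obs(): the state, without advancing time (a new reading comes with each control period).
- camera(name): name is "side" or "top"; returns (picture, depth): 400x640x3 uint8, blue, green, red; 400x640 float32, mm along the optical axis (not along the pixel's ray), 0 where there is no reading.
- camera_info(name): a dict with "fx", "fy", "cx", "cy" (pixels), "R" (3x3) and "t" (3): a world point X has camera coordinates R X + t. Camera axes: x right, y down, z forward; pixel columns grow to the right and rows downward; lengths in mm; the calibration is good to about 2 mm. A picture is of the moment at which its call begins. camera_info takes no time and is no camera call.
- job_done(): hands the job in, once; it reports no verdict.
The state is a dict: "time": time; "joint_pos": joint angles; "joint_velocities": joint speeds; "joint_efforts": joint torques, N m; "eef_pos": TCP position; "tool_rot": TCP orientation; "ft_force": force on the tool from outside, world axes, zero at the start; "wrist_torque": the same for the moment, N m; "finger_gap": finger opening in mm.
Only numpy, scipy, OpenCV 4.12 (cv2) and the standard library are available. Lean on these libraries where they do the work, as an engineer would, in place of code of your own. Each camera call takes 0.05 s, during which the arm holds its last target.

## Working session

There is one attempt and no reset: what is moved stays moved. The work goes in short steps, Python scripts to look and compute and a tool call to move; the robot and the scene stay as the last step left them, time stands still between calls to the robot, and variables do not carry over. Pictures are saved under pics/ and viewed, and the job is handed in when it is done.

Besides the shell and the picture viewer there is one more tool, called after "Call:" as name(argument=value, ...), one argument or row to a line, values as JSON. move_arm: Moves the arm, as the interface text tells. Its arguments: {"type":"object","properties":{"increments":{"type":"array"},"grip_force":{"type":"number"}},"required":["increments"]}

```bash
mkdir -p pics; cat > h.py <<'E'
import numpy as np, cv2
from plant import *
def snap(n,tag):
    p,d=camera(n); cv2.imwrite(f'pics/{tag}_{n}.png',p); np.savez(f'pics/{tag}_{n}.npz',p=p,d=d); return p,d
def cloud(n,d):
    c=camera_info(n); R=np.array(c['R']);t=np.array(c['t'])
    v,u=np.mgrid[:400,:640]
    P=np.stack([(u-c['cx'])/c['fx']*d,(v-c['cy'])/c['fy']*d,d],-1)
    return (P-t)@R
E
python3 - <<'E'
from h import *
for n in('side','top'):
    snap(n,'a'); c=camera_info(n); R=np.array(c['R']); print(n,-R.T@np.array(c['t']),R[2])
print(get_obs())
E
```

```text
side [1042.01006427 -396.01611703 1214.66424419] [-0.398969    0.28244455 -0.87238112]
top [ 393.75676076  -62.34741935 1140.61743775] [ 0.14041775  0.00308756 -0.99008753]
{'time': 0.1, 'joint_pos': array([ 1.04449485e+00,  4.94136583e-01,  1.34605323e+00, -1.14417234e-05,
        1.30251091e+00, -9.55233917e-02]), 'joint_velocities': array([ 6.37992895e-04, -2.98965186e-03, -4.38683013e-03, -1.33249651e-03,
       -8.90417177e-04,  1.09560504e-06]), 'joint_efforts': array([ 3.17816121e-03, -8.80240059e+01, -3.82545447e+01,  7.07527692e-02,
        4.81043116e-02,  7.74530963e-05]), 'eef_pos': array([260.93339679, 567.78361545, 404.19351698]), 'tool_rot': array([ 2.13725980e-01,  9.76893494e-01, -5.29161701e-04, -1.64244451e-04]), 'ft_force': array([ 0.94555489, -0.97088917,  0.47798531]), 'wrist_torque': array([-0.07634357,  0.04166259,  0.03151796]), 'finger_gap': 91.41199956981741}
```

View pics/a_side.png

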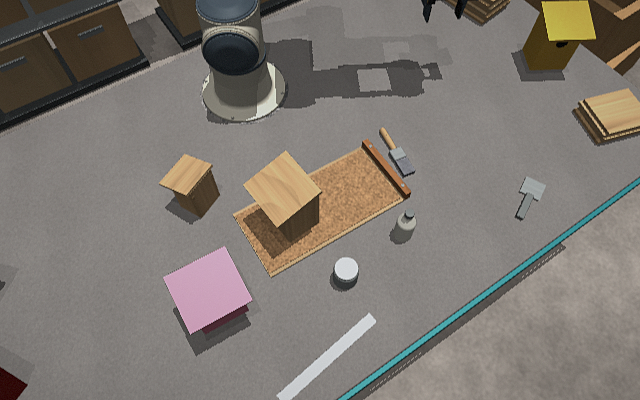

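View pics/a_top.png

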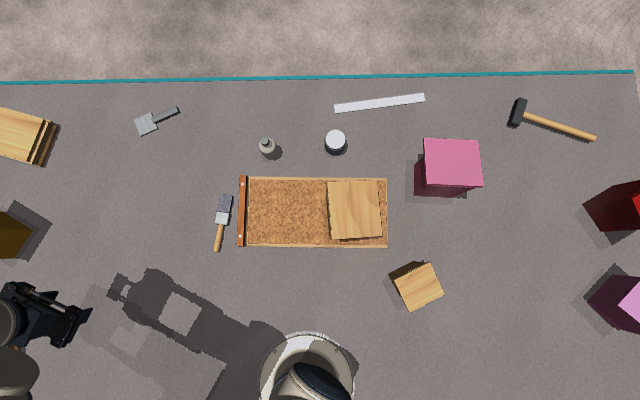

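Top view: the house stands on the board at about (355,210) px, with the batten at x≈242 px. The glue is at (267,147), the tin at (335,141) and the brush at (222,222). The small wooden box (417,287) and the pink box (452,163) are look-alikes. Next I measure positions.

```bash
cat > m.py <<'E'
from h import *
z=np.load('pics/a_top.npz');p,d=z['p'],z['d'];W=cloud('top',d)
hsv=cv2.cvtColor(p,cv2.COLOR_BGR2HSV)
def at(u,v): print((u,v),W[v,u].round(0),hsv[v,u])
for q in[(355,210),(417,287),(452,163),(267,147),(335,141),(222,222),(242,210),(290,200),(290,150)]: at(*q)
# roof: z>160 in region
m=(W[...,2]>150)&(W[...,2]<230)
u0=np.zeros_like(m);u0[170:250,310:400]=1;m&=u0
P=W[m];print('roof n',m.sum(),P.min(0),P.max(0))
A=np.c_[P[:,:2],np.ones(len(P))];c=np.linalg.lstsq(A,P[:,2],rcond=None)[0];print('plane',c, 'az',np.arctan2(c[1],c[0]))
r=cv2.minAreaRect(P[:,:2].astype(np.float32));print(r,cv2.boxPoints(r).round(0))
# batten
for lo,hi,name in((24,45,'batten'),(4,16,'board')):
    m=(W[...,2]>lo)&(W[...,2]<hi);b=np.zeros_like(m);b[165:260,230:395]=1
    if name=='batten': b[:,252:]=0
    m&=b;m&=hsv[...,1]>70
    n,l,s,_=cv2.connectedComponentsWithStats(m.astype(np.uint8));k=1+s[1:,4].argmax();m=l==k
    P=W[m];r=cv2.minAreaRect(P[:,:2].astype(np.float32));print(name,m.sum(),r,P[:,2].mean(),'\n',cv2.boxPoints(r).round(1))
E
python3 m.py
python3 - <<'E'
import cv2;p=cv2.imread('pics/a_top.png');cv2.imwrite('pics/a_top_z.png',cv2.resize(p[160:270,200:400],None,fx=4,fy=4,interpolation=2))
E
```

```text
(355, 210) [ 488. -144.  195.] [ 16 117 205]
(417, 287) [ 283. -309.  138.] [ 17 111 209]
(452, 163) [ 611. -409.  185.] [168 100 206]
(267, 147) [688. 102.  99.] [ 18  24 129]
(335, 141) [ 710. -100.   73.] [115   7 218]
(222, 222) [475. 253.  20.] [ 95   7 209]
(242, 210) [509. 188.  35.] [ 12 162 187]
(290, 200) [540.  43.  14.] [ 14 131 173]
(290, 150) [705.  43.   0.] [  4  14 130]
roof n 2960 [ 412.86112737 -212.69903083  156.98476062] [569.21659677 -69.13378297 216.46161109]
plane [-1.43408049e-02  2.33217711e-01  2.35310060e+02] az 1.6322100623733649
((490.92156982421875, -141.1193389892578), (149.9414825439453, 138.5902557373047), 3.4441800117492676) [[ 412.  -76.]
 [ 420. -215.]
 [ 570. -206.]
 [ 562.  -67.]]
batten 491 ((511.225830078125, 190.22320556640625), (21.696327209472656, 215.98526000976562), 87.99176788330078) 34.85024999272051 
 [[402.9 183.2]
 [618.8 175.6]
 [619.5 197.3]
 [403.7 204.8]]
board 6755 ((503.8499755859375, -38.42353820800781), (440.49169921875, 220.3167266845703), 88.6288833618164) 10.087769167502321 
 [[ 388.5 -256. ]
 [ 608.7 -261.2]
 [ 619.2  179.1]
 [ 399.   184.4]]
```

View pics/a_top_z.png

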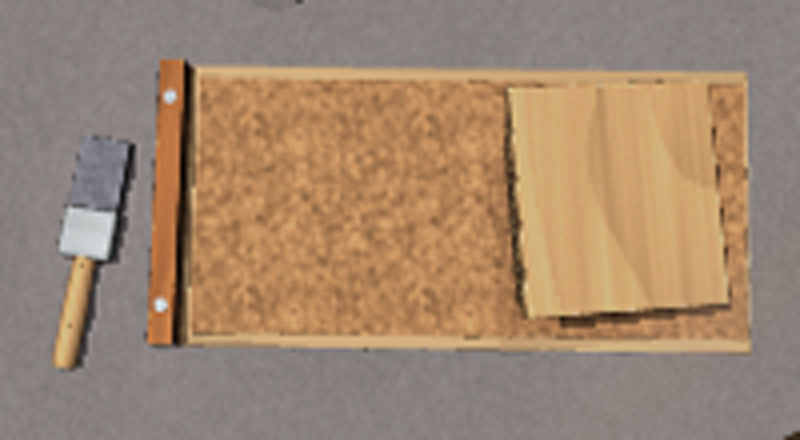

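Call:
move_arm(
  increments=[
    {"dr": [0, 0, 7.72], "dp": [0, 0, -0.0075], "grip": 1},
    {"dr": [0, 0, 7.72], "dp": [0, 0, -0.0075], "grip": 1},
    {"dr": [0, 0, 7.72], "dp": [0, 0, -0.0075], "grip": 1},
    {"dr": [0, 0, 7.72], "dp": [0, 0, -0.0075], "grip": 1},
    {"dr": [0, 0, 7.72], "dp": [0, 0, -0.0075], "grip": 1},
    {"dr": [0, 0, 7.72], "dp": [0, 0, -0.0075], "grip": 1},
    {"dr": [0, 0, 7.72], "dp": [0, 0, -0.0075], "grip": 1},
    {"dr": [0, 0, 7.72], "dp": [0, 0, -0.0075], "grip": 1},
  ],
)

```text
time: 0.9
eef_pos: [261.0, 567.8, 464.7]
tool_rot: [0.687, 0.727, -0.0, 0.0]
ft_force: [0.5, -0.1, 0.7]
finger_gap: 91.3
```

```bash
cat > st.py <<'E'
import sys
from h import *
from scipy.spatial.transform import Rotation as Ro
o=get_obs();R=Ro.from_quat(o['tool_rot']).as_matrix()
print('t',o['time'],'p',o['eef_pos'].round(1),'q1',o['joint_pos'].round(2),'F',o['ft_force'].round(1),'gap',round(o['finger_gap'],1))
print('R cols',R.T.round(4).tolist())
if len(sys.argv)>3:
    g=np.array([float(a) for a in sys.argv[1:4]]);print('tool d',(R.T@(g-o['eef_pos'])).round(1))
E
python3 st.py 494 -250 465
```

```text
t 0.9 p [261.  567.8 464.7] q1 [ 1.04  0.45  1.26 -0.    1.44  0.99] F [ 0.5 -0.1  0.7] gap 91.3
R cols [[-0.0565, 0.9984, -0.0006], [0.9984, 0.0565, -0.0004], [-0.0004, -0.0007, -1.0]]
tool d [-8.297e+02  1.865e+02  1.000e-01]
```

Call:
move_arm(
  increments=[
    {"dr": [0, 0, 0], "dp": [-0.046, 0.0103, 0], "grip": 1},
    {"dr": [0, 0, 0], "dp": [-0.046, 0.0103, 0], "grip": 1},
    {"dr": [0, 0, 0], "dp": [-0.046, 0.0103, 0], "grip": 1},
    {"dr": [0, 0, 0], "dp": [-0.046, 0.0103, 0], "grip": 1},
    {"dr": [0, 0, 0], "dp": [-0.046, 0.0103, 0], "grip": 1},
    {"dr": [0, 0, 0], "dp": [-0.046, 0.0103, 0], "grip": 1},
    {"dr": [0, 0, 0], "dp": [-0.046, 0.0103, 0], "grip": 1},
    {"dr": [0, 0, 0], "dp": [-0.046, 0.0103, 0], "grip": 1},
    {"dr": [0, 0, 0], "dp": [-0.046, 0.0103, 0], "grip": 1},
  ],
)

```text
time: 1.8
eef_pos: [379.1, 158.6, 464.7]
tool_rot: [0.685, 0.729, 0.0, 0.0]
ft_force: [0.8, -0.3, 0.9]
finger_gap: 90.8
```

Call:
move_arm(
  increments=[
    {"dr": [0, 0, 0], "dp": [-0.046, 0.0103, 0], "grip": 1},
    {"dr": [0, 0, 0], "dp": [-0.046, 0.0103, 0], "grip": 1},
    {"dr": [0, 0, 0], "dp": [-0.046, 0.0103, 0], "grip": 1},
    {"dr": [0, 0, 0], "dp": [-0.046, 0.0103, 0], "grip": 1},
    {"dr": [0, 0, 0], "dp": [-0.046, 0.0103, 0], "grip": 1},
    {"dr": [0, 0, 0], "dp": [-0.046, 0.0103, 0], "grip": 1},
    {"dr": [0, 0, 0], "dp": [-0.046, 0.0103, 0], "grip": 1},
    {"dr": [0, 0, 0], "dp": [-0.046, 0.0103, 0], "grip": 1},
    {"dr": [0, 0, 0], "dp": [-0.046, 0.0103, 0], "grip": 1},
  ],
)

```text
time: 2.7
eef_pos: [497.4, -249.1, 464.5]
tool_rot: [0.685, 0.729, 0.0, -0.0]
ft_force: [0.3, 0.6, 0.7]
finger_gap: 91.2
```

```bash
python3 st.py 494 -250 346
```

```text
t 2.7 p [ 497.4 -249.1  464.5] q1 [-0.57  0.34  1.43  0.    1.37 -0.63] F [0.3 0.6 0.7] gap 91.2
R cols [[-0.0617, 0.9981, 0.0003], [0.9981, 0.0617, -0.0003], [-0.0003, 0.0003, -1.0]]
tool d [ -0.7  -3.5 118.5]
```

Call:
move_arm(
  increments=[
    {"dr": [0, 0, 0], "dp": [0, 0, 0.03], "grip": 1},
    {"dr": [0, 0, 0], "dp": [0, 0, 0.03], "grip": 1},
    {"dr": [0, 0, 0], "dp": [0, 0, 0.03], "grip": 1},
    {"dr": [0, 0, 0], "dp": [0, -0.001, 0.0285], "grip": 1},
    {"dr": [0, 0, 0], "dp": [0.008, 0, 0], "grip": 1},
    {"dr": [0, 0, 0], "dp": [0.008, 0, 0], "grip": 1},
    {"dr": [0, 0, 0], "dp": [0.008, 0, 0], "grip": 1},
    {"dr": [0, 0, 0], "dp": [0.008, 0, 0], "grip": 1},
    {"dr": [0, 0, 0], "dp": [0.008, 0, 0], "grip": 1},
  ],
)

```text
time: 3.6
eef_pos: [494.2, -206.5, 347.4]
tool_rot: [0.685, 0.729, 0.0, 0.001]
ft_force: [0.2, -2.2, 2.2]
finger_gap: 90.9
```

```bash
python3 st.py; python3 -c "
from h import *
snap('side','b')"
```

```text
t 3.6 p [ 494.2 -206.5  347.4] q1 [-0.51  0.44  1.64 -0.    1.07 -0.57] F [ 0.2 -2.2  2.2] gap 90.9
R cols [[-0.0623, 0.9981, -0.0013], [0.9981, 0.0623, 0.0019], [0.002, -0.0012, -1.0]]
```

View pics/b_side.png

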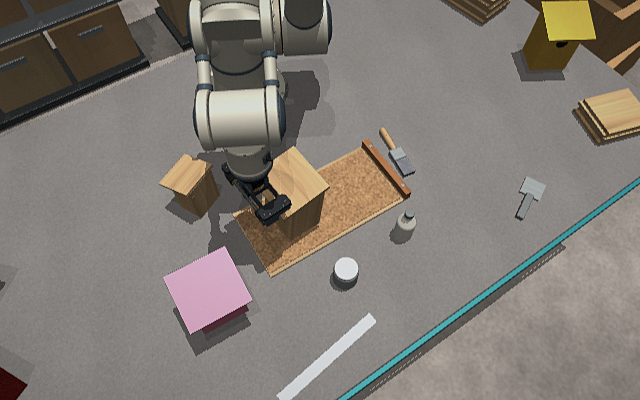

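The fingers touch the roof's front edge near (265,205) px and the box is already tilting, with no sliding seen. I keep pushing.

Call:
move_arm(
  increments=[
    {"dr": [0, 0, 0], "dp": [0.008, 0, -0.002], "grip": 1},
    {"dr": [0, 0, 0], "dp": [0.008, 0, -0.002], "grip": 1},
    {"dr": [0, 0, 0], "dp": [0.008, 0, -0.002], "grip": 1},
    {"dr": [0, 0, 0], "dp": [0.008, 0, -0.002], "grip": 1},
    {"dr": [0, 0, 0], "dp": [0.008, 0, -0.002], "grip": 1},
    {"dr": [0, 0, 0], "dp": [0.006, 0, -0.002], "grip": 1},
    {"dr": [0, 0, 0], "dp": [0.006, 0, -0.002], "grip": 1},
  ],
)

```text
time: 4.35
eef_pos: [490.6, -154.6, 360.3]
tool_rot: [0.685, 0.729, -0.0, -0.0]
ft_force: [0.3, -0.9, -0.3]
finger_gap: 91.5
```

```bash
python3 st.py; python3 -c "
from h import *
snap('side','c')"
```

```text
t 4.35 p [ 490.6 -154.6  360.3] q1 [-0.42  0.39  1.67  0.    1.08 -0.48] F [ 0.3 -0.9 -0.3] gap 91.5
R cols [[-0.0622, 0.9981, 0.0001], [0.9981, 0.0622, -0.0002], [-0.0002, 0.0001, -1.0]]
```

View pics/c_side.png

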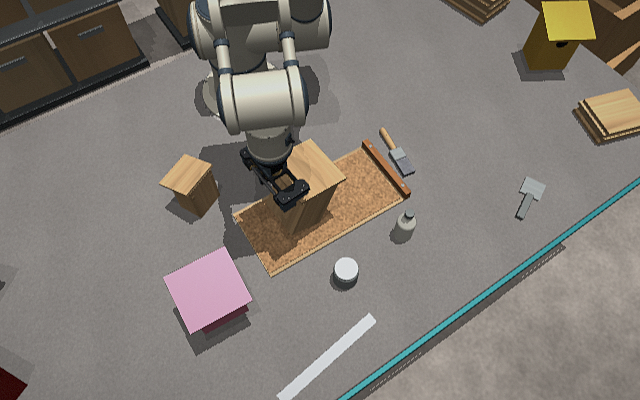

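The box (around (310,190) px) is at roughly 22–25° and the push force is nearly zero, so it is close to balance. I go on gently.

Call:
move_arm(
  increments=[
    {"dr": [0, 0, 0], "dp": [0.006, 0, -0.002], "grip": 1},
    {"dr": [0, 0, 0], "dp": [0.006, 0, -0.001], "grip": 1},
    {"dr": [0, 0, 0], "dp": [0.006, 0, -0.001], "grip": 1},
    {"dr": [0, 0, 0], "dp": [0.006, 0, -0.001], "grip": 1},
    {"dr": [0, 0, 0], "dp": [0.006, 0, 0], "grip": 1},
  ],
)

```text
time: 4.9
eef_pos: [488.8, -124.8, 365.3]
tool_rot: [0.685, 0.729, 0.0, 0.0]
ft_force: [0.3, -0.0, -0.5]
finger_gap: 90.9
```

```bash
python3 st.py; python3 -c "
from h import *
snap('side','d')"
```

```text
t 4.9 p [ 488.8 -124.8  365.3] q1 [-0.37  0.37  1.69  0.    1.08 -0.43] F [ 0.3 -0.  -0.5] gap 90.9
R cols [[-0.0621, 0.9981, -0.0], [0.9981, 0.0621, 0.0001], [0.0001, -0.0, -1.0]]
```

View pics/d_side.png

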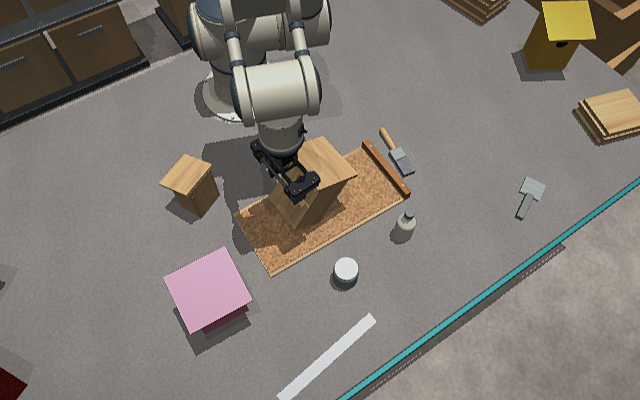

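It is past balance and falling (around (320,180) px). I hold still while it comes down.

Call:
move_arm(
  increments=[
    {"dr": [0, 0, 0], "dp": [-0.005, 0, -0.005], "grip": 1},
    {"dr": [0, 0, 0], "dp": [-0.01, 0, -0.005], "grip": 1},
    {"dr": [0, 0, 0], "dp": [-0.02, 0, -0.005], "grip": 1},
    {"dr": [0, 0, 0], "dp": [-0.03, 0, 0], "grip": 1},
    {"dr": [0, 0, 0], "dp": [-0.03, 0, 0], "grip": 1},
    {"dr": [0, 0, 0], "dp": [-0.03, 0, 0], "grip": 1},
    {"dr": [0, 0, 0], "dp": [-0.03, 0, 0], "grip": 1},
    {"dr": [0, 0, 0], "dp": [-0.02, 0, 0], "grip": 1},
    {"dr": [0, 0, 0], "dp": [0, 0, 0], "grip": 1},
    {"dr": [0, 0, 0], "dp": [0, 0, 0], "grip": 1},
  ],
)

```text
time: 5.95
eef_pos: [499.5, -300.3, 380.2]
tool_rot: [0.685, 0.728, 0.0, -0.0]
ft_force: [-0.5, 0.4, 0.1]
finger_gap: 91.3
```

```bash
python3 st.py; python3 -c "
from h import *
snap('top','e')"
```

```text
t 5.95 p [ 499.5 -300.3  380.2] q1 [-0.64  0.46  1.48  0.    1.2  -0.71] F [-0.5  0.4  0.1] gap 91.3
R cols [[-0.0611, 0.9981, 0.0004], [0.9981, 0.0611, -0.0002], [-0.0002, 0.0004, -1.0]]
```

View pics/e_top.png

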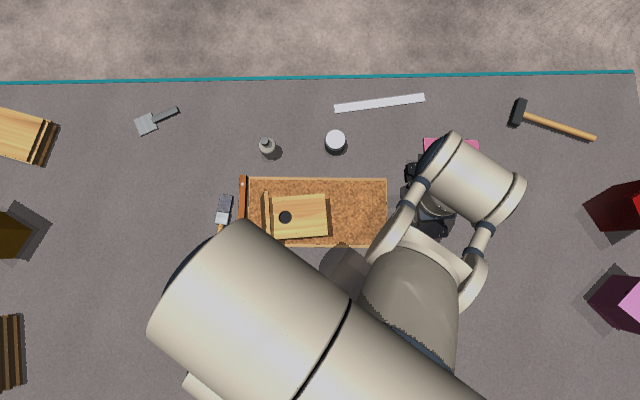

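The box lies on its back with the hole up at (285,217) px, clear of the batten at x≈243 px. Now I measure its pose and refine the batten line.

```bash
cat > m2.py <<'E'
import sys
from h import *
def ray(n,uv,z):
    c=camera_info(n);R=np.array(c['R']);t=np.array(c['t']);C=-R.T@t
    uv=np.atleast_2d(uv).astype(float)
    d=np.c_[(uv[:,0]-c['cx'])/c['fx'],(uv[:,1]-c['cy'])/c['fy'],np.ones(len(uv))]@R
    return C+d*((z-C[2])/d[:,2])[:,None]
def fit(P):
    vx,vy,x,y=cv2.fitLine(P[:,:2].astype(np.float32),cv2.DIST_HUBER,0,.01,.01).ravel();return np.array([x,y]),np.array([vx,vy])
def board():
    z=np.load('pics/a_top.npz');p,d=z['p'],z['d'];hsv=cv2.cvtColor(p,cv2.COLOR_BGR2HSV)
    m=(hsv[...,1]>70)
    # board long edges, columns 262..320 : first/last saturated row
    cols=range(262,322,2);top=[];bot=[]
    for u in cols:
        r=np.where(m[165:260,u])[0]+165; top.append((u,r.min()-.5)); bot.append((u,r.max()+.5))
    T,B=ray('top',top,10),ray('top',bot,10)
    tp,tv=fit(T);bp,bv=fit(B)
    # batten upper top edges: redder hue mask (rows 185..238)
    W=cloud('top',d); L=[];Rr=[]
    for v in range(184,240,2):
        c=np.where(m[v,232:256]&(W[v,232:256,2]>25))[0]+232
        L.append((c.min()-.5,v));Rr.append((c.max()+.5,v))
    l,lv=fit(ray('top',L,35));f,fv=fit(ray('top',Rr,35))
    return tp,tv,bp,bv,l,lv,f,fv
def frame():
    tp,tv,bp,bv,l,lv,f,fv=board()
    s=lambda v:v if v[1]>0 else -v
    tv,bv=s(tv),s(bv); ang=[np.arctan2(-v[0],v[1]) for v in (tv,bv)]
    s2=lambda v:v if v[0]>0 else -v
    ang+= [np.arctan2(s2(v)[1],s2(v)[0]) for v in (lv,fv)]
    a=np.mean(ang[:2]+[ang[2],ang[3]])
    ex=np.array([-np.sin(a),np.cos(a)]);ey=np.array([-ex[1],ex[0]])
    c=(tp@ey+bp@ey)/2
    sx=((f@ex)+(l@ex)-20)/2
    return ang,ex,ey,sx,c,(tp@ey-bp@ey),(l@ex-f@ex)
if __name__=='__main__':
    ang,ex,ey,sx,c,w,t=frame();print('angs',np.round(ang,4),'ex',ex,'face',sx,'centre',c,'w',w,'thick',t)
    n,tag=sys.argv[1:3]
    z=np.load(f'pics/{tag}_{n}.npz');p,d=z['p'],z['d'];W=cloud(n,d)
    X=W[...,:2]@ex-sx;Y=W[...,:2]@ey-c
    hsv=cv2.cvtColor(p,cv2.COLOR_BGR2HSV)
    m=(W[...,2]>98)&(W[...,2]<118)&(abs(Y)<110)&(X<-0)&(X>-330)&(hsv[...,1]>50)
    k,l,s,_=cv2.connectedComponentsWithStats(m.astype(np.uint8));m=l==1+s[1:,4].argmax()
    P=np.c_[X[m],Y[m]].astype(np.float32);r=cv2.minAreaRect(P);print('front face',m.sum(),r,cv2.boxPoints(r).round(1).tolist(),'z',W[m][:,2].mean())
    m=(W[...,2]>25)&(W[...,2]<160)&(abs(Y)<120)&(X<5)&(X>-330)&(hsv[...,1]>50)
    k,l,s,_=cv2.connectedComponentsWithStats(m.astype(np.uint8));
    m=l==1+s[1:,4].argmax()
    Q=np.c_[X[m],Y[m],W[m][:,2]];print('all x',Q[:,0].min(),Q[:,0].max(),'y',Q[:,1].min(),Q[:,1].max())
    q=Q[Q[:,2]>120];r=cv2.minAreaRect(q[:,:2].astype(np.float32));print('roof hi',len(q),r,cv2.boxPoints(r).round(1).tolist(),q[:,2].max())
E
python3 m2.py top e
```

```text
angs [-0.0181 -0.017  -0.0299 -0.0331] ex [0.02453244 0.99969906] face 192.06815 centre -505.0067 w -219.54626 thick 22.327896
front face 2267 ((-168.2044677734375, 23.892642974853516), (161.30894470214844, 120.12641143798828), 4.935268878936768) [[-253.6999969482422, 76.80000305175781], [-243.39999389648438, -42.900001525878906], [-82.69999694824219, -29.0], [-93.0, 90.69999694824219]] z 110.73166607456504
all x -251.7709598812707 -44.02269368870651 y -42.40663646631947 89.22526417056855
roof hi 226 ((-82.41632080078125, 17.43647003173828), (18.718547821044922, 119.91547393798828), 5.046289920806885) [[-97.0, 76.30000305175781], [-86.5, -43.099998474121094], [-67.80000305175781, -41.5], [-78.4000015258789, 78.0]] 153.9832287878828
```

Call:
move_arm(
  increments=[
    {"dr": [0, 0, 4.9], "dp": [0, 0, 0], "grip": 0},
    {"dr": [0, 0, 0], "dp": [0.044, -0.0155, 0], "grip": 0},
    {"dr": [0, 0, 0], "dp": [0.044, -0.0155, 0], "grip": 0},
    {"dr": [0, 0, 0], "dp": [0.044, -0.0155, 0], "grip": 0},
    {"dr": [0, 0, 0], "dp": [0.044, -0.0155, 0], "grip": 0},
    {"dr": [0, 0, 0], "dp": [0.044, -0.0155, 0], "grip": 0},
    {"dr": [0, 0, 0], "dp": [0.044, -0.0155, 0], "grip": 0},
    {"dr": [0, 0, 0], "dp": [0.044, -0.0155, 0], "grip": 0},
    {"dr": [0, 0, 0], "dp": [0.044, -0.0155, 0], "grip": 0},
    {"dr": [0, 0, 0], "dp": [0.044, -0.0155, 0], "grip": 0},
    {"dr": [0, 0, 0], "dp": [0, 0, 0], "grip": 0},
  ],
)

```text
time: 7.1
eef_pos: [366.7, 103.6, 380.4]
tool_rot: [0.713, 0.701, 0.0, -0.001]
ft_force: [-0.3, 0.4, -0.1]
finger_gap: 6.0
```

```bash
python3 st.py 370 99 278; python3 -c "
from h import *
snap('side','f')"
```

```text
t 7.1 p [366.7 103.6 380.4] q1 [0.12 0.19 1.93 0.   1.02 0.13] F [-0.3  0.4 -0.1] gap 6.0
R cols [[0.0167, 0.9999, 0.0009], [0.9999, -0.0167, -0.0009], [-0.0009, 0.0009, -1.0]]
tool d [ -4.7   3.5 102.4]
```

View pics/f_side.png

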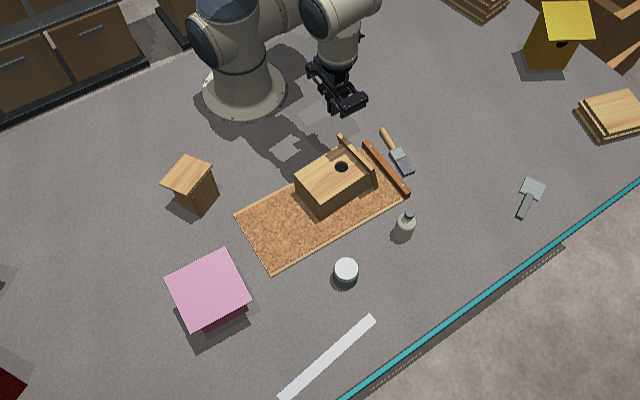

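The box lies cleanly on its back at (335,180) px, with the closed gripper beyond its side at (340,95) px. I descend and push the roof's side square.

Call:
move_arm(
  increments=[
    {"dr": [0, 0, 0], "dp": [-0.004, 0, 0.034], "grip": 0},
    {"dr": [0, 0, 0], "dp": [0, 0, 0.034], "grip": 0},
    {"dr": [0, 0, 0], "dp": [0, 0, 0.034], "grip": 0},
    {"dr": [0, 0, 0], "dp": [0, 0.004, 0], "grip": 0},
    {"dr": [0, 0, 0], "dp": [0, 0.004, 0], "grip": 0},
    {"dr": [0, 0, 0], "dp": [0, 0.004, 0], "grip": 0},
    {"dr": [0, 0, 0], "dp": [0, 0.004, 0], "grip": 0},
    {"dr": [0, 0, 0], "dp": [0, 0.004, 0], "grip": 0},
    {"dr": [0, 0, 0], "dp": [0, 0, 0], "grip": 0},
  ],
)

```text
time: 8.05
eef_pos: [390.0, 94.7, 278.8]
tool_rot: [0.715, 0.699, 0.001, 0.0]
ft_force: [-0.5, -0.5, -0.7]
finger_gap: 0.4
```

```bash
python3 st.py
```

```text
t 8.05 p [390.   94.7 278.8] q1 [0.09 0.4  2.02 0.   0.72 0.11] F [-0.5 -0.5 -0.7] gap 0.4
R cols [[0.0235, 0.9997, 0.0002], [0.9997, -0.0235, 0.0013], [0.0013, 0.0001, -1.0]]
```

Call:
move_arm(
  increments=[
    {"dr": [0, 0, 0], "dp": [0, 0.003, 0], "grip": 0},
    {"dr": [0, 0, 0], "dp": [0, 0.003, 0], "grip": 0},
    {"dr": [0, 0, 0], "dp": [0, 0.002, 0], "grip": 0},
    {"dr": [0, 0, 0], "dp": [0, 0.002, 0], "grip": 0},
  ],
)

```text
time: 8.45
eef_pos: [399.4, 94.5, 278.2]
tool_rot: [0.715, 0.699, -0.0, -0.0]
ft_force: [-3.6, 2.6, 1.8]
finger_gap: 0.4
```

```bash
python3 st.py; python3 -c "
from h import *
snap('side','g')"; python3 m2.py side g
```

```text
t 8.45 p [399.4  94.5 278.2] q1 [0.09 0.41 2.   0.   0.73 0.11] F [-3.6  2.6  1.8] gap 0.4
R cols [[0.0234, 0.9997, 0.0], [0.9997, -0.0234, -0.0005], [-0.0005, 0.0, -1.0]]
angs [-0.0181 -0.017  -0.0299 -0.0331] ex [0.02453244 0.99969906] face 192.06815 centre -505.0067 w -219.54626 thick 22.327896
front face 2418 ((-161.46339416503906, 7.246452331542969), (179.21119689941406, 136.76402282714844), 2.4626362323760986) [[-253.89999389648438, 71.69999694824219], [-248.0, -64.9000015258789], [-69.0, -57.20000076293945], [-74.9000015258789, 79.4000015258789]] z 109.92658158558105
all x -254.0644552171576 -48.11364928759383 y -58.37124821207749 77.80447079678078
roof hi 219 ((-86.91995239257812, -5.376918792724609), (15.392550468444824, 105.9580307006836), 4.497954368591309) [[-98.69999694824219, 46.79999923706055], [-90.4000015258789, -58.79999923706055], [-75.0999984741211, -57.599998474121094], [-83.4000015258789, 48.0]] 153.64129300669907
```

View pics/g_side.png

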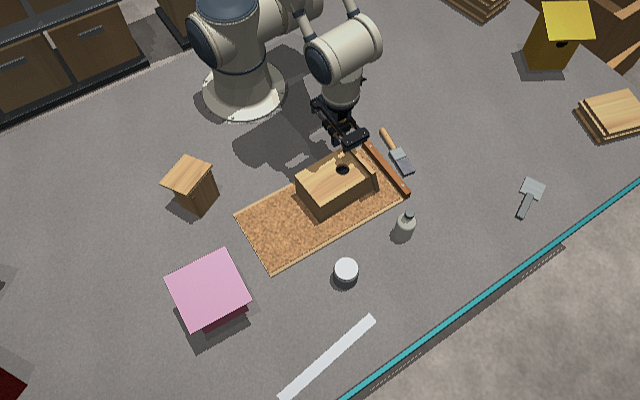

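Finger touches the roof side at about (350,140) px and the box has begun to turn. I push on and write a steadier heading estimate.

Call:
move_arm(
  increments=[
    {"dr": [0, 0, 0], "dp": [0, 0.002, 0], "grip": 0},
    {"dr": [0, 0, 0], "dp": [0, 0.002, 0], "grip": 0},
    {"dr": [0, 0, 0], "dp": [0, 0, 0], "grip": 0},
  ],
)

```text
time: 8.8
eef_pos: [403.7, 94.4, 278.2]
tool_rot: [0.715, 0.699, 0.0, 0.0]
ft_force: [-3.3, 1.9, 1.9]
finger_gap: 0.2
```

```bash
cat > m3.py <<'E'
from m2 import *
ang,ex,ey,sx,c,w,t=frame()
n,tag=sys.argv[1:3]
if len(sys.argv)>3: snap(n,tag)
z=np.load(f'pics/{tag}_{n}.npz');p,d=z['p'],z['d'];W=cloud(n,d);hsv=cv2.cvtColor(p,cv2.COLOR_BGR2HSV)
X=W[...,:2]@ex-sx;Y=W[...,:2]@ey-c
m=(abs(W[...,2]-110)<6)&(abs(Y)<110)&(X<-20)&(X>-330)&(hsv[...,1]>50)
k,l,s,_=cv2.connectedComponentsWithStats(m.astype(np.uint8));m=l==1+s[1:,4].argmax()
x,y=X[m],Y[m];x0=x.min()
lo=[];hi=[];bs=[]
for a in np.arange(x0+15,x0+140,4):
    s=(x>=a)&(x<a+4)
    lo.append((a+2,np.percentile(y[s],1)));hi.append((a+2,np.percentile(y[s],99)))
ym=np.median(y)
for b in np.arange(ym-48,ym+48,4):
    s=(y>=b)&(y<b+4); bs.append((np.percentile(x[s],1),b+2))
for nm,L in(('loY',lo),('hiY',hi),('base',bs)):
    pt,v=fit(np.array(L)); 
    if nm!='base': v=v*np.sign(v[0]);print(nm,'heading',np.arctan2(v[1],v[0]).round(4),'Y at x0+100',round(float(pt[1]+v[1]/v[0]*(x0+100-pt[0])),1))
    else: v=v*np.sign(v[1]);print(nm,'heading',np.arctan2(-v[0],v[1]).round(4),'X mid',pt.round(1))
E
python3 st.py;python3 m3.py top e; python3 m3.py side f;python3 m3.py side g; python3 m3.py side h 1
```

```text
t 8.8 p [403.7  94.4 278.2] q1 [ 0.09  0.41  1.99 -0.    0.74  0.11] F [-3.3  1.9  1.9] gap 0.2
R cols [[0.0234, 0.9997, -0.0], [0.9997, -0.0234, 0.0003], [0.0003, -0.0, -1.0]]
loY heading 0.086 Y at x0+100 -32.5
hiY heading 0.0896 Y at x0+100 83.6
base heading 0.0989 X mid [-246.6   22.7]
loY heading 0.089 Y at x0+100 -36.7
hiY heading 0.0845 Y at x0+100 80.6
base heading 0.0818 X mid [-246.9   17.4]
loY heading 0.0545 Y at x0+100 -44.6
hiY heading 0.0486 Y at x0+100 72.7
base heading 0.0529 X mid [-248.7    9.6]
loY heading 0.0425 Y at x0+100 -48.2
hiY heading 0.0411 Y at x0+100 68.8
base heading 0.0395 X mid [-250.3    4.8]
```

Call:
move_arm(
  increments=[
    {"dr": [0, 0, 0], "dp": [0, 0.002, 0], "grip": 0},
    {"dr": [0, 0, 0], "dp": [0, 0.002, 0], "grip": 0},
    {"dr": [0, 0, 0], "dp": [0, 0.002, 0], "grip": 0},
    {"dr": [0, 0, 0], "dp": [0, 0.002, 0], "grip": 0},
    {"dr": [0, 0, 0], "dp": [0, 0.002, 0], "grip": 0},
    {"dr": [0, 0, 0], "dp": [0, 0.002, 0], "grip": 0},
    {"dr": [0, 0, 0], "dp": [0, 0, 0], "grip": 0},
  ],
)

```text
time: 9.55
eef_pos: [415.8, 94.1, 278.2]
tool_rot: [0.715, 0.699, 0.0, 0.0]
ft_force: [-2.4, 1.1, 0.1]
finger_gap: 0.2
```

```bash
python3 st.py; python3 m3.py side i 1
```

```text
t 9.55 p [415.8  94.1 278.2] q1 [ 0.08  0.42  1.96 -0.    0.75  0.11] F [-2.4  1.1  0.1] gap 0.2
R cols [[0.0235, 0.9997, -0.0], [0.9997, -0.0235, 0.0005], [0.0005, -0.0, -1.0]]
loY heading 0.0058 Y at x0+100 -57.7
hiY heading 0.0059 Y at x0+100 60.2
base heading -0.0117 X mid [-252.9   -3.3]
```

The box is now square (heading error under 0.01 rad) and centred. I back off, rise and go round behind the base with the fingers open.

Call:
move_arm(
  increments=[
    {"dr": [0, 0, 0], "dp": [0, -0.02, 0], "grip": 0},
    {"dr": [0, 0, 0], "dp": [0, 0, -0.034], "grip": 0},
    {"dr": [0, 0, 0], "dp": [0, 0, -0.034], "grip": 0},
    {"dr": [0, 0, 0], "dp": [0, 0, -0.034], "grip": 1},
    {"dr": [0, 0, 0], "dp": [-0.0403, 0.0185, 0], "grip": 1},
    {"dr": [0, 0, 0], "dp": [-0.0403, 0.0185, 0], "grip": 1},
    {"dr": [0, 0, 0], "dp": [-0.0403, 0.0185, 0], "grip": 1},
    {"dr": [0, 0, 0], "dp": [-0.0403, 0.0185, 0], "grip": 1},
    {"dr": [0, 0, 0], "dp": [-0.0403, 0.0185, 0], "grip": 1},
    {"dr": [0, 0, 0], "dp": [-0.0403, 0.0185, 0], "grip": 1},
    {"dr": [0, 0, 0], "dp": [0, 0, 0], "grip": 1},
  ],
)

```text
time: 10.7
eef_pos: [502.7, -154.3, 380.3]
tool_rot: [0.716, 0.698, 0.0, 0.002]
ft_force: [-0.0, 0.1, 0.3]
finger_gap: 61.2
```

```bash
python3 st.py 501 -125 236
```

```text
t 10.7 p [ 502.7 -154.3  380.3] q1 [-0.41  0.38  1.62 -0.    1.13 -0.38] F [-0.   0.1  0.3] gap 61.2
R cols [[0.0267, 0.9996, -0.0022], [0.9996, -0.0267, 0.0028], [0.0027, -0.0022, -1.0]]
tool d [ 29.5  -2.9 144.2]
```

Call:
move_arm(
  increments=[
    {"dr": [0, 0, 0], "dp": [0.0295, -0.003, 0], "grip": 1},
    {"dr": [0, 0, 0], "dp": [0, 0, 0.036], "grip": 1},
    {"dr": [0, 0, 0], "dp": [0, 0, 0.036], "grip": 1},
    {"dr": [0, 0, 0], "dp": [0, 0, 0.036], "grip": 1},
    {"dr": [0, 0, 0], "dp": [0, 0, 0.036], "grip": 1},
    {"dr": [0, 0, 0], "dp": [0, 0, 0], "grip": 1},
  ],
)

```text
time: 11.3
eef_pos: [497.2, -119.6, 233.0]
tool_rot: [0.715, 0.699, -0.001, -0.003]
ft_force: [0.4, 0.2, 0.4]
finger_gap: 91.4
```

```bash
python3 st.py 501 -90 236; python3 m3.py side j 1
```

```text
t 11.3 p [ 497.2 -119.6  233. ] q1 [-0.35  0.58  1.8  -0.    0.77 -0.33] F [0.4 0.2 0.4] gap 91.4
R cols [[0.0233, 0.9997, 0.0018], [0.9997, -0.0233, -0.0057], [-0.0056, 0.0019, -1.0]]
tool d [29.7  3.  -2.9]
loY heading 0.0026 Y at x0+100 -57.6
hiY heading 0.0904 Y at x0+100 59.2
base heading 0.0309 X mid [-250.4   -2.5]
```

View pics/j_side.png

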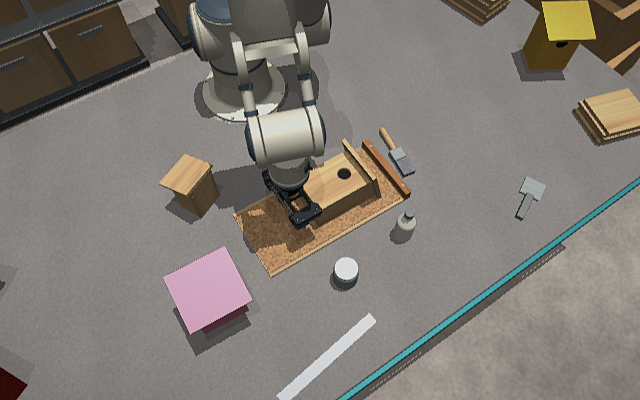

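The fingers are behind the base at (300,205) px, two-point wide, and the box is square. I push it towards the batten.

Call:
move_arm(
  increments=[
    {"dr": [0, 0, 0], "dp": [0.007, 0, -0.002], "grip": 1},
    {"dr": [0, 0, 0], "dp": [0.007, 0, 0], "grip": 1},
    {"dr": [0, 0, 0], "dp": [0.007, 0, 0], "grip": 1},
    {"dr": [0, 0, 0], "dp": [0.006, 0, 0], "grip": 1},
    {"dr": [0, 0, 0], "dp": [0.005, 0, 0], "grip": 1},
    {"dr": [0, 0, 0], "dp": [0.005, 0, 0], "grip": 1},
    {"dr": [0, 0, 0], "dp": [0.005, 0, 0], "grip": 1},
    {"dr": [0, 0, 0], "dp": [0.005, 0, 0], "grip": 1},
    {"dr": [0, 0, 0], "dp": [0.005, 0, 0], "grip": 1},
    {"dr": [0, 0, 0], "dp": [0.005, 0, 0], "grip": 1},
    {"dr": [0, 0, 0], "dp": [0.005, 0, 0], "grip": 1},
    {"dr": [0, 0, 0], "dp": [0, 0, 0], "grip": 1},
  ],
)

```text
time: 12.55
eef_pos: [499.9, -57.6, 238.4]
tool_rot: [0.715, 0.699, 0.0, 0.0]
ft_force: [-0.1, -0.3, -0.5]
finger_gap: 91.2
```

```bash
python3 st.py; python3 m3.py side k 1
```

```text
t 12.55 p [499.9 -57.6 238.4] q1 [-0.23  0.57  1.82  0.    0.76 -0.21] F [-0.1 -0.3 -0.5] gap 91.2
R cols [[0.023, 0.9997, 0.0], [0.9997, -0.023, 0.0002], [0.0002, 0.0, -1.0]]
loY heading 0.0078 Y at x0+100 -57.5
hiY heading 0.2279 Y at x0+100 57.7
base heading 0.1515 X mid [-183.1  -15. ]
```

View pics/k_side.png

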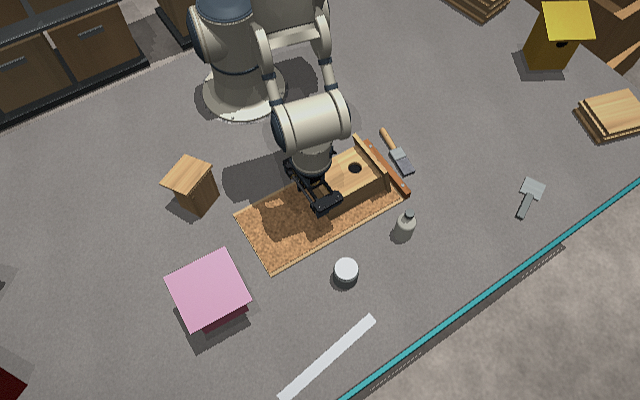

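The box has moved up close to the batten (roof edge near (390,185) px) and stays straight. A slow finish, watching the force.

Call:
move_arm(
  increments=[
    {"dr": [0, 0, 0], "dp": [0.003, 0, 0], "grip": 1},
    {"dr": [0, 0, 0], "dp": [0.003, 0, 0], "grip": 1},
    {"dr": [0, 0, 0], "dp": [0.003, 0, 0], "grip": 1},
    {"dr": [0, 0, 0], "dp": [0.002, 0, 0], "grip": 1},
  ],
)

```text
time: 13.0
eef_pos: [500.2, -47.0, 238.3]
tool_rot: [0.715, 0.699, 0.0, 0.0]
ft_force: [-1.1, -4.3, 1.8]
finger_gap: 91.0
```

Call:
move_arm(
  increments=[
    {"dr": [0, 0, 0], "dp": [0.002, 0, 0], "grip": 1},
    {"dr": [0, 0, 0], "dp": [0.002, 0, 0], "grip": 1},
  ],
)

```text
time: 13.2
eef_pos: [500.3, -43.1, 238.3]
tool_rot: [0.715, 0.699, 0.0, 0.0]
ft_force: [0.0, -4.1, 3.0]
finger_gap: 91.3
```

Call:
move_arm(
  increments=[
    {"dr": [0, 0, 0], "dp": [0.002, 0, 0], "grip": 1},
    {"dr": [0, 0, 0], "dp": [0.002, 0, 0], "grip": 1},
  ],
)

```text
time: 13.4
eef_pos: [500.3, -39.1, 238.2]
tool_rot: [0.715, 0.699, 0.0, 0.0]
ft_force: [0.4, -4.6, 4.1]
finger_gap: 91.4
```

Call:
move_arm(
  increments=[
    {"dr": [0, 0, 0], "dp": [0.0015, 0, 0], "grip": 1},
  ],
)

```text
time: 13.5
eef_pos: [500.4, -38.1, 238.4]
tool_rot: [0.715, 0.699, -0.0, 0.001]
ft_force: [-4.4, -29.3, 10.8]
finger_gap: 91.6
```

Call:
move_arm(
  increments=[
    {"dr": [0, 0, 0], "dp": [0, 0, 0], "grip": 1},
    {"dr": [0, 0, 0], "dp": [0, 0, 0], "grip": 1},
    {"dr": [0, 0, 0], "dp": [0, 0, 0], "grip": 1},
  ],
)

```text
time: 13.8
eef_pos: [500.3, -38.3, 238.4]
tool_rot: [0.715, 0.699, -0.0, 0.0]
ft_force: [-3.5, -16.0, 5.3]
finger_gap: 91.1
```

```bash
python3 st.py; python3 m3.py side l 1; python3 - <<'E'
import cv2;p=cv2.imread('pics/l_side.png');cv2.imwrite('pics/l_z.png',cv2.resize(p[110:240,270:430],None,fx=4,fy=4,interpolation=2))
E
```

```text
t 13.8 p [500.3 -38.3 238.4] q1 [-0.2   0.57  1.82 -0.    0.76 -0.17] F [ -3.5 -16.    5.3] gap 91.1
R cols [[0.0235, 0.9997, -0.001], [0.9997, -0.0235, 0.0001], [0.0001, -0.001, -1.0]]
loY heading -0.0017 Y at x0+100 -58.0
hiY heading 0.2366 Y at x0+100 58.5
base heading 0.1312 X mid [-164.   -12.4]
```

View pics/l_z.png

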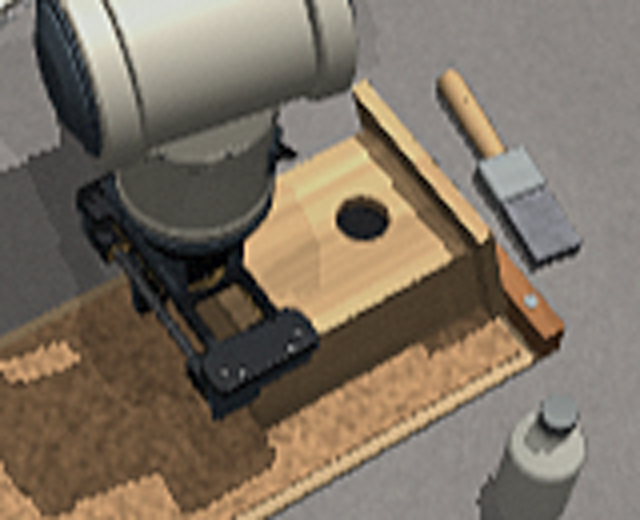

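The roof end sits against the batten (crop: roof edge at (490,240), batten at (530,300)), with a steady 16 N contact. I withdraw and check.

Call:
move_arm(
  increments=[
    {"dr": [0, 0, 0], "dp": [-0.003, 0, 0], "grip": 1},
    {"dr": [0, 0, 0], "dp": [-0.01, 0, 0], "grip": 1},
    {"dr": [0, 0, 0], "dp": [-0.02, 0, 0], "grip": 1},
    {"dr": [0, 0, 0], "dp": [-0.03, 0, 0], "grip": 1},
    {"dr": [0, 0, 0], "dp": [-0.03, 0, -0.02], "grip": 1},
    {"dr": [0, 0, 0], "dp": [-0.03, 0, -0.04], "grip": 1},
    {"dr": [0, 0, 0], "dp": [-0.03, 0, -0.04], "grip": 1},
    {"dr": [0, 0, 0], "dp": [-0.03, 0, -0.04], "grip": 1},
    {"dr": [0, 0, 0], "dp": [-0.03, 0, 0], "grip": 1},
    {"dr": [0, 0, 0], "dp": [-0.03, 0, 0], "grip": 1},
    {"dr": [0, 0, 0], "dp": [0, 0, 0], "grip": 1},
  ],
)

```text
time: 14.95
eef_pos: [494.3, -283.9, 378.3]
tool_rot: [0.716, 0.698, -0.0, 0.001]
ft_force: [-0.1, 0.3, -0.8]
finger_gap: 90.9
```

```bash
python3 st.py; python3 m3.py side n 1; python3 m3.py top n 1; python3 - <<'E'
import cv2
for n,a in(('side',(110,240,270,430)),('top',(160,270,200,400))):
    p=cv2.imread(f'pics/n_{n}.png');cv2.imwrite(f'pics/n_{n}_z.png',cv2.resize(p[a[0]:a[1],a[2]:a[3]],None,fx=4,fy=4,interpolation=2))
E
```

```text
t 14.95 p [ 494.3 -283.9  378.3] q1 [-0.63  0.44  1.52 -0.    1.18 -0.6 ] F [-0.1  0.3 -0.8] gap 90.9
R cols [[0.0259, 0.9997, -0.001], [0.9997, -0.0259, 0.0009], [0.0009, -0.001, -1.0]]
loY heading -0.0014 Y at x0+100 -57.3
hiY heading -0.0067 Y at x0+100 59.3
base heading 0.0044 X mid [-199.2   -1.2]
loY heading 0.0026 Y at x0+100 -52.3
hiY heading 0.012 Y at x0+100 62.9
base heading 0.0139 X mid [-198.4    5.9]
```

View pics/n_side_z.png

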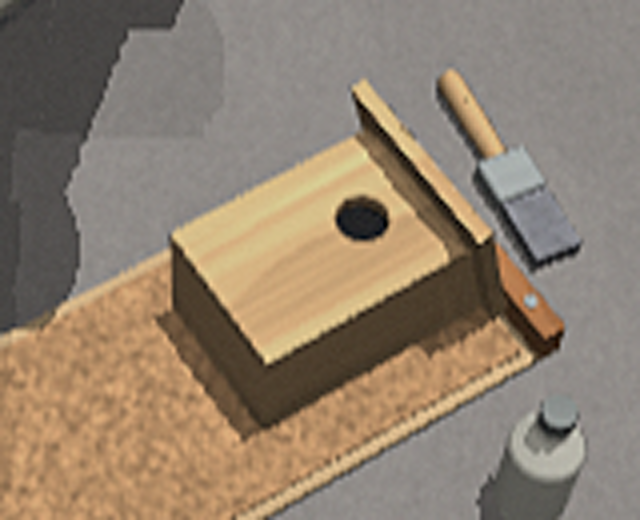

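View pics/n_top_z.png

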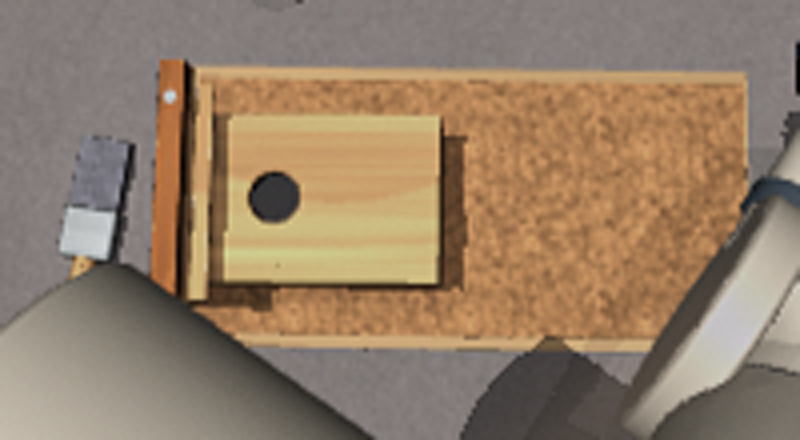

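Both views agree. The roof end is against the batten and parallel to it, the box is centred with the hole up, and the arm is clear. I hand in.

```bash
python3 -c "
from plant import *
print(job_done())"
```

```text
the job is handed in; nothing more can be done
None
```

The nest box is on its back against the stop batten, hole up. I handed the job in at about 15 s, and no verdict was reported.

1. **Tip:** I pushed level at the roof's front edge with both fingers until the box passed balance and fell onto its back, about 47 mm short of the batten.
2. **Square up:** It lay turned by 0.086 rad and about 25 mm off centre. I pushed the side of the roof with the closed fingers until it was square and centred.
3. **Push home:** I pushed the base with both fingers until the force jumped to 29 N. It held at 16 N while I paused, and then I backed away.

**Last checks:**
- **Contact:** The base face is about 199 to 202 mm from the batten face, against the box's 202 mm length, so the roof edge is touching to within the 2–3 mm accuracy of the images.
- **Squareness:** The heading is within about 0.01 rad of the board.
- **Centre line:** It is 1 to 6 mm off the board's.
- **Clearance:** The wrist force is about zero, with the gripper well back from the box. The arm never went near the glue, tin or brush; I did not measure their positions again.

**Disagreements:**
- **Views:** The top and side views differ by about 5 mm sideways.
- **Batten angle:** My board-edge and batten-line angles differ by 0.014 rad. That could leave a gap of up to about 1.5 mm at one end of the roof edge, inside the 6 mm limit.

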